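# Lay out the extinguisher valve kit

## Task

Complete the valve kit on the blue board: put the pressure gauge, dial up, in the square between the brass valve body and the valve stem; the black collar ring in the square directly behind the valve body (behind = away from the robot), with the red cap, grip up, centred on top of the ring; and the aluminium lever in the square directly behind the stem, lying flat and pointing straight away from the robot along the board's lines (either end first). Centre each in its square. The board already has a stem, so leave the spare stem where it is, and do not shift the valve body, the stem on the board, the jar or the wrench.

Things in the scene. Friction and masses are not known exactly. Their poses are not given: they have to be found in the camera images.
- board: Blue kit board, a flat fixed plate 205 (x) x 300 (y) x 5 mm thick, no rim, with white lines that mark six squares of 95 mm: two rows of three. Origin: centre of its underside; its top is 5 mm above. Its x axis points away from the robot (within 10 degrees), y to the robot's left. Centres of the squares in its frame: x = -47.5 mm (front row, nearer the robot) or +47.5 mm (back row); y = +95, 0 or -95 mm. Lies on the bench on either side.
- valve: Brass valve body standing upright in a front corner square of the board (left or right), not to be moved: round, 42 mm wide at the foot, 50 mm high, with a side outlet reaching 29 mm from its axis along its x, 27 mm up. Origin: centre of its underside.
- stem: Valve stem already on the board, in the other front corner square, not to be moved: black rubber seat disc 36 mm wide, thin steel shaft (10 mm, with a 15 mm collar near the top) standing up from it, 48 mm high in all. Origin: centre of its underside.
- spare_stem: Spare valve stem, same as the other, standing on the cardboard among the loose parts; a duplicate, to be left there. Origin: centre of its underside.
- gauge: Pressure gauge lying dial up on the cardboard: steel case 44 mm across and 24 mm high, white dial with red, green and yellow marks on top, brass connector (10 mm thick, 11 mm up) reaching 33 mm from the centre along its x axis. Origin: centre of its underside; z up through the dial. 0.10 to 0.15 kg.
- ring: Black collar ring lying flat on the cardboard: 52 mm outside, 30 mm bore, 22 mm high. Origin: centre of its underside, z up. 0.07 to 0.12 kg.
- cap: Red plastic cap standing on the cardboard: flat disc 46 mm across and 12 mm high, with a round grip 30 mm across and 18 mm high on top of it (30 mm high in all), flat underneath. Origin: centre of its underside, z up. About 0.04 kg.
- lever: Bright aluminium squeeze lever lying flat on the cardboard: straight bar 76 mm long (its x axis), 20 mm wide, 14 mm high, raised to 20 mm over the last 22 mm at its +x end. Origin: centre of its underside, z up. About 0.10 kg.
- jar: Bystander: jar of 56 mm diameter and about 60 mm high with a yellow lid, on the bench beyond the board or the cardboard. Origin: centre of its underside.
- wrench: Bystander: steel wrench 170 mm long lying on the bench beyond the board or the cardboard. Origin: on its underside, about mid-length, x along it.
Not all that is in view belongs to the job. What is meant by the cap is not turquoise, and is the larger of those in its own colour. What is shaped like the gauge but pink is not meant.

How it is judged:
At the end, for the whole second after the job is handed in: Gauge, ring and lever flat in their squares, each within 15 mm of the centre along each board axis; lever within 15 degrees of the board's x axis; cap upright on the ring within 8 mm of its centre; valve body and both stems upright; all released and at rest (x of gauge in the frame of board between -0.0625 and -0.0325 m and y of gauge in the frame of board between -0.015 and 0.015 m and z of gauge in the frame of board between 0.002 and 0.009 m and z of ring in the frame of board between 0.002 and 0.009 m and z of lever in the frame of board between 0.002 and 0.009 m and angle between each of gauge, ring, lever, cap, valve, stem, spare_stem's own z axis and vertical below 0.15 rad and horizontal distance between cap and ring below 0.008 m and z of cap in the frame of ring between 0.018 and 0.026 m and angle between the x axis of lever and the x axis of board, either way round below 0.26 rad and linear speed of each of gauge, ring, lever, cap below 0.02 m/s and angular speed of each of gauge, ring, lever, cap below 0.3 rad/s and ((x of valve in the frame of board between -0.0775 and -0.0175 m and y of valve in the frame of board between 0.065 and 0.125 m and x of stem in the frame of board between -0.0775 and -0.0175 m and y of stem in the frame of board between -0.125 and -0.065 m and x of ring in the frame of board between 0.0325 and 0.0625 m and y of ring in the frame of board between 0.08 and 0.11 m and x of lever in the frame of board between 0.0325 and 0.0625 m and y of lever in the frame of board between -0.11 and -0.08 m) or (x of valve in the frame of board between -0.0775 and -0.0175 m and y of valve in the frame of board between -0.125 and -0.065 m and x of stem in the frame of board between -0.0775 and -0.0175 m and y of stem in the frame of board between 0.065 and 0.125 m and x of ring in the frame of board between 0.0325 and 0.0625 m and y of ring in the frame of board between -0.11 and -0.08 m and x of lever in the frame of board between 0.0325 and 0.0625 m and y of lever in the frame of board between 0.08 and 0.11 m))); the robot touches nothing.
It fails at once if the valve body is shifted by more than 15 mm (distance of valve from where it was at the start of the episode above 0.015 m).
It fails at once if the stem on the board is shifted by more than 15 mm (distance of stem from where it was at the start of the episode above 0.015 m).
It fails at once if the spare stem is shifted by more than 15 mm (distance of spare_stem from where it was at the start of the episode above 0.015 m).
It fails at once if the jar is shifted by more than 20 mm (distance of jar from where it was at the start of the episode above 0.02 m).
It fails at once if the wrench is shifted by more than 20 mm (distance of wrench from where it was at the start of the episode above 0.02 m).
It also fails if it takes over 112 s, if anything falls off the work surface, if the arm or the gripper's body presses on something with over 40 N, if the wrist force passes 120 N, or if a joint passes its speed limit or range.

## Robot

A 6-joint arm with a two-finger parallel gripper is mounted at the origin on the work surface. World frame = base frame: x ahead of the robot, y to its left, z up, the work surface at z = 0. Lengths are in m, angles in rad, forces in N, time in s.
With the tool pointing down it reaches from about 0.425 to 0.95 m from the base axis. Payload 3.5 kg.
Tool frame: the origin (TCP) lies midway between the tips of the shut fingers; the grasp point (between the pads) lies 19 mm behind it; z points along the fingers, y is the line along which they close (so a half turn about z gives the same grasp; the last joint's range is limited). The gripper opens to 85 mm and grips with 20 to 120 N. Pads are 22 mm wide; open, the fingers measure 114 mm over their backs; the gripper's body (76 mm by 85 mm) begins 54 mm behind the grasp point. The pads swing forward as they close: fully open they stand 13 mm farther back than shut.
Start: joints at [1.178, 0.286, 1.577, -0, 1.279, -0.15], TCP at [0.162, 0.655, 0.231] pointing down, gripper open.
Joint ranges: [-2.77, 2.77], [-0.9, 2.22], [0.21, 2.48], [-1.53, 4.67], [0.24, 2.81], [-2.84, 2.84]. Speed limits (rad/s): [2.79, 2.79, 3.14, 3.14, 3.14, 3.14].

## Interface

Orientations are given as a unit quaternion [x, y, z, w].
In Python, from plant import ctrl, cams, order gives the robot as it stands.
- The arm moves only by the tool move_arm, never from a script. Its argument "plan" is one flat list of numbers, 7 for each row, row after row: the shift along the world's x, y, z in mm, then the turn, a rotation vector about the world's x, y, z in degrees, then the finger opening in mm, from 0 to 85.4. A call has 1 to 12 rows; each row shifts and turns the commanded pose from where the row before left it; what a row does not reach is not made up. A row lasts 1/10 s, in which the tool goes at most 50 mm and 8.59 degrees, less where a joint would pass 70% of its speed; a pose out of reach is approached as far as the arm can. A call is refused whole if a number of a shift passes 50 or a number of a turn 8.59, either way. A call with a gripper value outside its range is refused whole. The fingers move at their own pace and stop on an object; "newtons" is the grip in N (left out, the last holds). Time passes only in rows, so rows that do not move let the fingers close. It gives the time, the measured TCP pose, the force, the opening and the grip force at its end, in the units of the state.
- ctrl.get_state(): the state, without advancing time (a new reading comes with each control period).
- cams.read_camera(name): name is "scene" or "top" or "wrist"; returns a dict with "color" (400x640x3 uint8, red, green, blue), "fov_y" (degrees; the focal length in pixels is half the picture's height over the tangent of half this angle, whatever the lens; pixels are square), "cx", "cy" (the principal point, pixels), "origin" and "orientation" of the camera in the world; the wrist camera has in their place "T_tool_cam" (4x4, takes a point from camera to tool coordinates, whose origin is the TCP and whose axes are the flange's). Camera axes: x right, y up, looking along -z (the intrinsics and any distortion apply to the point x, -y, -z); pixel columns grow to the right and rows downward; lengths in m; the calibration is good to about 2 mm. The wrist camera is an equidistant fisheye: a pixel r from the principal point sees the ray r / f radians off the axis. A picture is of the moment at which its call begins: read the wrist's pose just before it. There is no depth.
- order.sign_off(): hands the job in; it is judged then, once.
The state is a dict: "time": time; "qpos": joint angles; "dq": joint speeds; "joint_efforts": joint torques, N m; "eef_pos": TCP position; "tcp_rot": TCP orientation; "contact_force": force on the tool from outside, world axes, zero at the start; "wrist_torque": the same for the moment, N m; "opening": opening from 0.0 (shut) to 1.0 (fully open); "finger_force": force on a finger pad.
Only numpy, scipy, OpenCV 4.12 (cv2) and the standard library are available. Lean on these libraries where they do the work, as an engineer would, in place of code of your own. Each camera call takes 0.05 s, during which the arm holds its last target. There are 200 camera calls.

## Working session

There is one attempt and no reset: what is moved stays moved. The work goes in short steps, Python scripts to look and compute and a tool call to move; the robot and the scene stay as the last step left them, time stands still between calls to the robot, and variables do not carry over. Pictures are saved under pics/ and viewed, at most 14 in all, crops included, and the job is handed in when it is done.

Besides the shell and the picture viewer there is one more tool, called after "Emit:" as name(argument=value, ...), one argument or row to a line, values as JSON. move_arm: Moves the arm, as the interface text tells. Its arguments: {"type":"object","properties":{"plan":{"type":"array","items":{"type":"number"}},"newtons":{"type":"number"}},"required":["plan"]}

```bash
ls; mkdir -p pics
cat > h.py <<'E'
import numpy as np, cv2
from scipy.spatial.transform import Rotation as R
from plant import ctrl, cams, order
def look(name):
    s=ctrl.get_state(); c=cams.read_camera(name); c['state']=s; return c
def pose(c):
    if 'T_tool_cam' in c:
        T=np.eye(4); T[:3,:3]=R.from_quat(c['state']['tcp_rot']).as_matrix(); T[:3,3]=c['state']['eef_pos']
        T=T@np.array(c['T_tool_cam']); return T[:3,:3],T[:3,3]
    return R.from_quat(c['orientation']).as_matrix(),np.array(c['origin'])
def foc(c): return 200/np.tan(np.radians(c['fov_y'])/2)
def pt(c,u,v,z):
    f=foc(c); x=(u-c['cx']);y=(v-c['cy'])
    if 'T_tool_cam' in c:
        r=np.hypot(x,y)+1e-9; th=r/f; d=np.array([x/r*np.sin(th),-y/r*np.sin(th),-np.cos(th)])
    else: d=np.array([x/f,-y/f,-1.])
    M,o=pose(c); d=M@d; return o+d*(z-o[2])/d[2]
def px(c,p):
    M,o=pose(c); q=M.T@(np.array(p)-o); f=foc(c); q=q*[1,-1,-1]
    if 'T_tool_cam' in c:
        r=np.hypot(q[0],q[1])+1e-9; k=f*np.arctan2(r,q[2])/r
    else: k=f/q[2]
    return c['cx']+k*q[0],c['cy']+k*q[1]
def save(c,n,crop=None,s=1):
    im=c['color'][...,::-1]
    if crop: x0,y0,x1,y1=crop; im=im[y0:y1,x0:x1]
    cv2.imwrite('pics/'+n,cv2.resize(np.ascontiguousarray(im),None,fx=s,fy=s,interpolation=cv2.INTER_CUBIC))
E
python3 - <<'E'
from h import *
import pickle
d={}
for n in('top','scene','wrist'):
    c=look(n); d[n]=c; save(c,n+'0.png',s=1.25); print(n,c['fov_y'],c['cx'],c['cy'],pose(c)[1],[k for k in c])
print(d['top']['state'])
pickle.dump(d,open('d0.pkl','wb'))
E
```

```text
pics
top 50.80109646774562 321.01441395306455 191.36252499154654 [ 0.49405357 -0.05430163  1.12486532] ['color', 'fov_y', 'cx', 'cy', 'origin', 'orientation', 'state']
scene 48.13396498224601 315.511899185393 199.91215378584877 [ 0.93518587 -0.54849994  0.84424485] ['color', 'fov_y', 'cx', 'cy', 'origin', 'orientation', 'state']
wrist 65.70646984690485 324.71467802758286 200.89458343098138 [0.08685968 0.67181865 0.37315204] ['color', 'fov_y', 'cx', 'cy', 'T_tool_cam', 'state']
{'time': 0.0, 'qpos': array([ 1.17796599e+00,  2.87175751e-01,  1.57819417e+00,  1.09801136e-05,
        1.27859977e+00, -1.50001705e-01]), 'dq': array([-2.38804029e-04, -9.08905837e-04,  6.44804428e-05, -1.85179912e-03,
        2.00897644e-03, -4.09454131e-04]), 'joint_efforts': array([-2.51958563e-04, -4.06000078e+01, -2.92620224e+01, -1.81102096e-04,
        6.01521431e-03,  2.57150546e-06]), 'eef_pos': array([0.16201599, 0.65458378, 0.22993116]), 'tcp_rot': array([ 1.21117722e-01,  9.92637439e-01, -1.14359844e-03, -3.23699420e-04]), 'contact_force': array([ 0.29765407,  0.62870835, -0.42827605]), 'wrist_torque': array([-0.00985023,  0.00519967, -0.00862115]), 'finger_force': 0.0, 'opening': 0.9969009966794544}
```

View pics/top0.png

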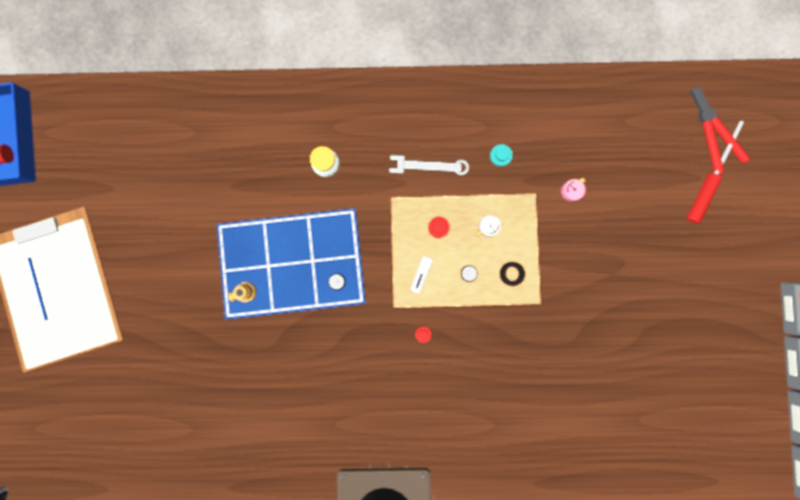

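View pics/scene0.png

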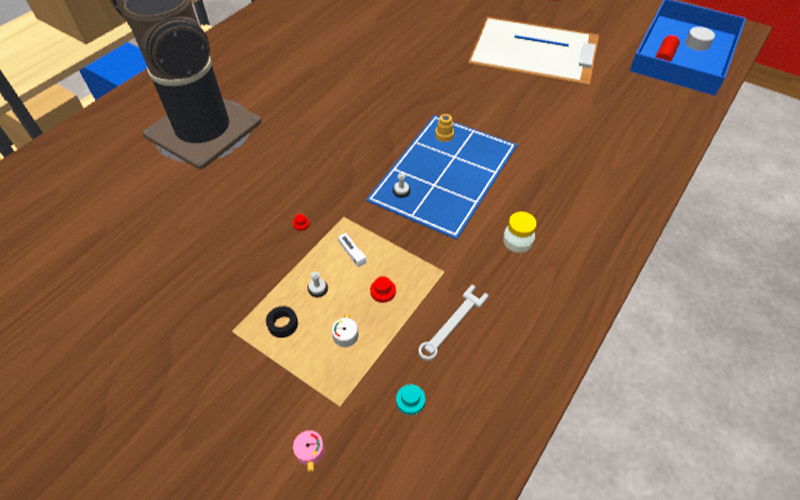

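Top view (800x500 picture): the board is at (290,263), with the valve front-left at (242,292) and the stem front-right at (337,282). On the cardboard are the red cap (438,227), gauge (490,226), ring (512,273), lever (422,275) and spare stem (469,273). 

Cap candidates: the turquoise one at (501,155) is excluded by colour. The small red one at (423,335) is the smaller of the two reds. The large red one at (438,227) fits. Gauge candidates: the pink one at (573,190) is excluded, so the white one at (490,226) it is. I'll confirm these in an enlarged crop.

Run:
```python
from h import *
import pickle
d=pickle.load(open('d0.pkl','rb'))
save(d['top'],'t1.png',(170,150,300,260),6)
save(d['top'],'t2.png',(305,150,440,275),5.8)
save(d['scene'],'s1.png',(180,165,365,335),4.2)
```

```text
(no output)
```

View pics/t1.png

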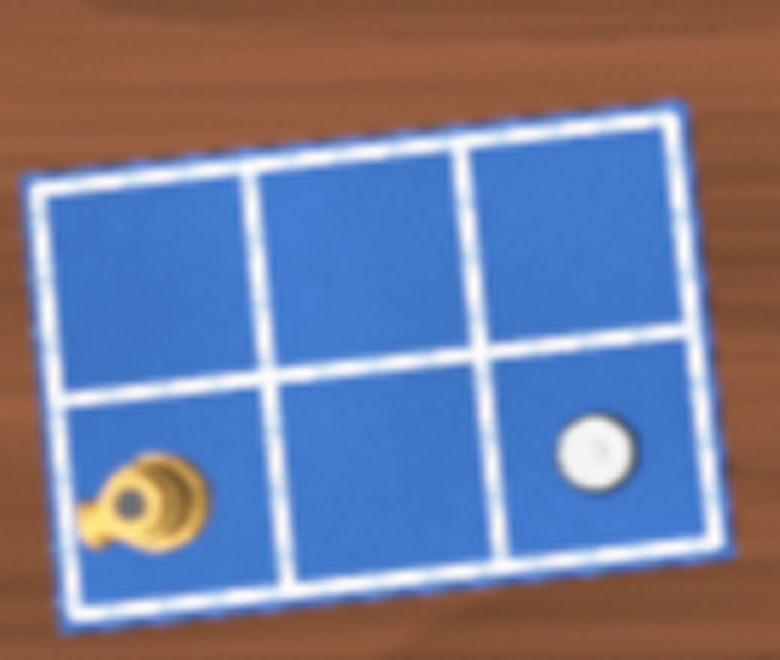

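View pics/t2.png

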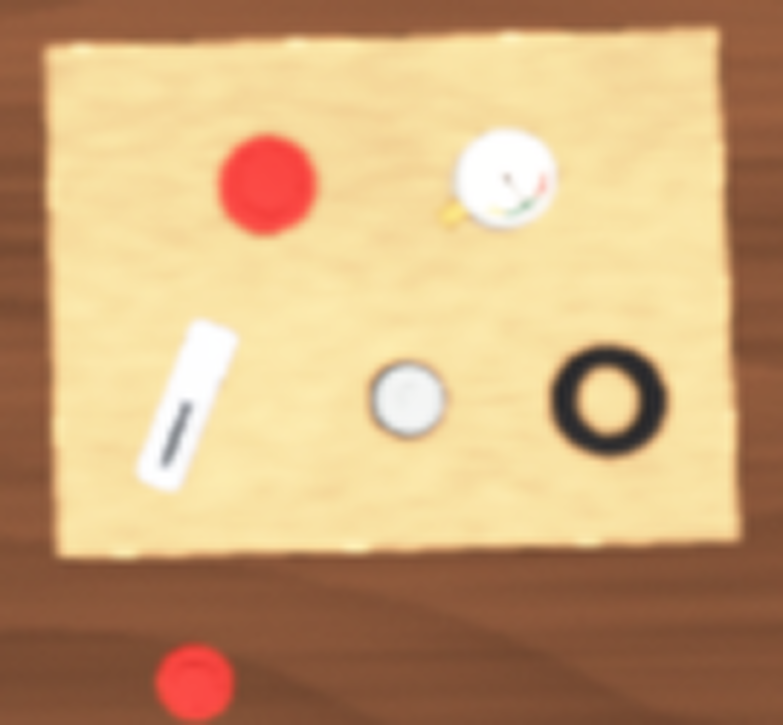

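View pics/s1.png

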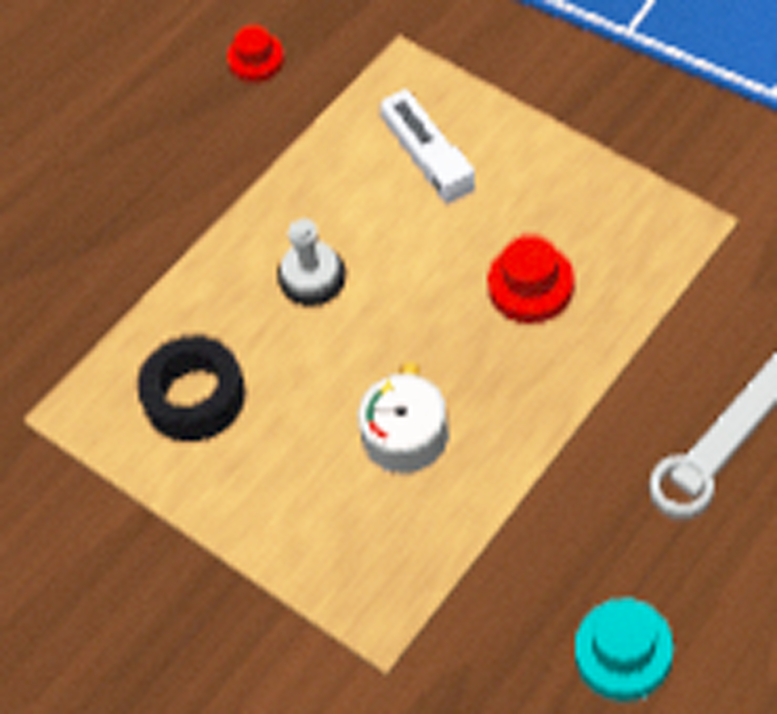

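The crops confirm it: the large red cap is at t2 (268,185) against the small one at (195,682); the white gauge is at (506,178) with its connector pointing to (453,214). The ring is at (610,401), and the lever runs (218,329)-(158,485) with its raised end away from the robot.

Run:
```python
from h import *
import pickle
np.set_printoptions(precision=4,suppress=True)
d=pickle.load(open('d0.pkl','rb'));t=d['top'];s=d['scene']
T=lambda x0,y0,k,X,Y:(x0+(X+.5)/k-.5,y0+(Y+.5)/k-.5)
A=lambda X,Y,z:pt(t,*T(170,150,6,X,Y),z)
B=lambda X,Y,z:pt(t,*T(305,150,5.8,X,Y),z)
S=lambda X,Y,z:pt(s,*T(180,165,4.2,X,Y),z)
Bp=[A(*q,.005)[:2] for q in [(38,188),(675,120),(715,545),(78,613),(265,377),(480,350)]]
Q=np.array([(95,142.5),(95,-142.5),(-95,-142.5),(-95,142.5),(0,47.5),(0,-47.5)])/1000
P=np.array(Bp); q=Q-Q.mean(0);p=P-P.mean(0)
a=np.arctan2((q[:,0]*p[:,1]-q[:,1]*p[:,0]).sum(),(q*p).sum()); M=np.array([[np.cos(a),-np.sin(a)],[np.sin(a),np.cos(a)]])
o=P.mean(0)-M@Q.mean(0); print('board',o,np.degrees(a),'res mm',(P-(o+Q@M.T))*1e3)
for n,x,y in(('gauge',-47.5,0),('ring',47.5,95),('lever',47.5,-95),('valve',-47.5,95),('stem',-47.5,-95)): print(n,o+M@(np.array([x,y])/1e3))
z0=.002
print('cap',B(268,185,z0+.015),S(531,255,z0+.03))
print('gauge',B(507,178,z0+.024),S(402,413,z0+.024),'conn',B(453,214,z0+.011))
print('ring',B(610,401,z0+.022),S(191,383,z0+.022))
l=[B(*c,z0+.014) for c in((200,318),(238,340),(178,493),(137,477))];l[0]=B(200,318,z0+.02);l[1]=B(238,340,z0+.02)
print('lever',np.mean(l,0),l, 'ang',np.degrees(np.arctan2(*((l[0]+l[1]-l[2]-l[3])[1::-1]))))
print('spare',B(408,399,z0+.0048),'stem',A(596,452,.01))
print('card',[B(*c,0) for c in((45,45),(718,30),(740,540),(58,556))])
print('jar',pt(t,323/1.25,158/1.25,.06),'wrench',pt(t,395/1.25,163/1.25,.005),pt(t,467/1.25,167/1.25,.005))
w=d['wrist'];print(np.array(w['T_tool_cam']))
```

```text
board [0.5239 0.1952] 5.167353793454357 res mm [[-0.2709  0.2002]
 [-0.6632 -1.1443]
 [-0.3169  0.3533]
 [ 0.1577 -1.6138]
 [-0.3323  1.6497]
 [ 1.4256  0.5548]]
gauge [0.4766 0.1909]
ring [0.5627 0.2941]
lever [0.5798 0.1049]
valve [0.4681 0.2855]
stem [0.4852 0.0963]
cap [ 0.5943 -0.1217  0.017 ] [ 0.5947 -0.1222  0.032 ]
gauge [ 0.5947 -0.2289  0.026 ] [ 0.5951 -0.2313  0.026 ] conn [ 0.5799 -0.2059  0.013 ]
ring [ 0.4936 -0.2724  0.024 ] [ 0.4969 -0.2778  0.024 ]
lever [ 0.4942 -0.0834  0.019 ] [array([ 0.5342, -0.0894,  0.022 ]), array([ 0.5239, -0.1063,  0.022 ]), array([ 0.4555, -0.0781,  0.016 ]), array([ 0.463 , -0.0597,  0.016 ])] ang -22.55142247948832
spare [ 0.4961 -0.184   0.0068] stem [0.4837 0.0966 0.01  ]
card [array([ 0.663 , -0.0207,  0.    ]), array([ 0.6641, -0.3324, -0.    ]), array([ 0.4293, -0.3344,  0.    ]), array([ 0.4272, -0.023 ,  0.    ])]
jar [0.7366 0.1146 0.06  ] wrench [ 0.7351 -0.0319  0.005 ] [ 0.7234 -0.1865  0.005 ]
[[ 0.0006  0.9547  0.2975  0.0771]
 [ 1.     -0.001   0.0011 -0.0017]
 [ 0.0014  0.2975 -0.9547 -0.1431]
 [ 0.      0.      0.      1.    ]]
```

Emit:
move_arm(
  plan=[28.8, -35.5, -5, 0, 0, -8.5, 60, 28.8, -35.5, -5, 0, 0, 0, 60, 28.8, -35.5, -5, 0, 0, 0, 60, 28.8, -35.5, -5, 0, 0, 0, 60, 28.8, -35.5, -5, 0, 0, 0, 60, 28.8, -35.5, -5, 0, 0, 0, 60, 28.8, -35.5, -5, 0, 0, 0, 60, 28.8, -35.5, -5, 0, 0, 0, 60, 28.8, -35.5, -5, 0, 0, 0, 60, 28.8, -35.5, -5, 0, 0, 0, 60],
  newtons=40,
)

```text
time: 1.15
eef_pos: [0.4509, 0.2985, 0.181]
tcp_rot: [0.194, 0.981, 0.0, -0.0]
contact_force: [1.2, 0.9, -0.6]
opening: 0.7
finger_force: 0.0
```

Emit:
move_arm(
  plan=[5, -47, 0, 0, 0, 0, 60, 5, -47, 0, 0, 0, 0, 60, 5, -47, 0, 0, 0, 0, 60, 5, -47, 0, 0, 0, 0, 60, 5, -47, 0, 0, 0, 0, 60, 5, -47, 0, 0, 0, 0, 60, 5, -47, 0, 0, 0, 0, 60, 5, -47, 0, 0, 0, 0, 60, 0, 0, 0, 0, 0, 0, 60, 0, 0, 0, 0, 0, 0, 60],
)

```text
time: 2.15
eef_pos: [0.49, -0.0766, 0.181]
tcp_rot: [0.196, 0.981, 0.0, -0.0]
contact_force: [-0.7, 0.4, -0.5]
opening: 0.704
finger_force: 0.0
```

Run:
```python
from h import *
import pickle
c=look('wrist');pickle.dump(c,open('w1.pkl','wb'));save(c,'w1.png',s=1.25);print(c['state']['eef_pos'],c['state']['tcp_rot'])
for n,p in dict(cap=(.5945,-.122,.032),gauge=(.595,-.230,.026),ring=(.495,-.275,.024),lever=(.494,-.0834,.016),spare=(.496,-.184,.05)).items(): print(n,np.round(np.array(px(c,p))*1.25))
```

```text
[ 0.48996539 -0.07662589  0.18101424] [ 1.95686199e-01  9.80666425e-01  2.78341868e-04 -4.42828783e-04]
cap [406. 358.]
gauge [304. 388.]
ring [217. 316.]
lever [403. 236.]
spare [287. 297.]
```

View pics/w1.png

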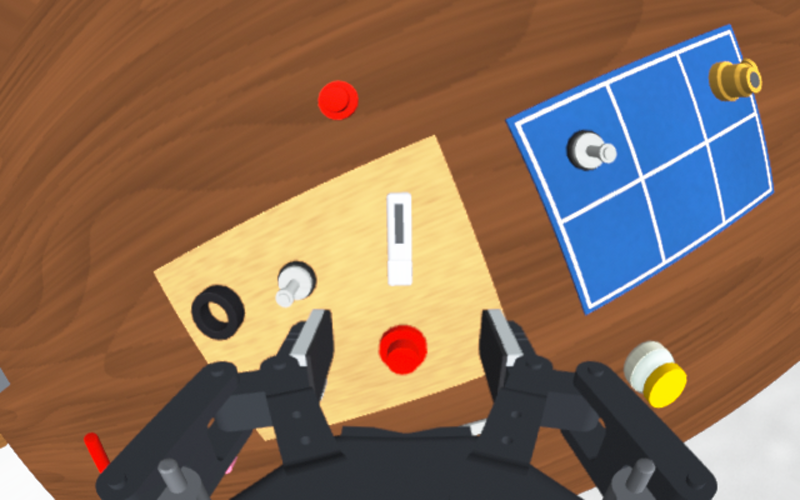

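The wrist view shows the lever at (400,239), square to the fingers, with the ring at (217,313) and the cap grip at (403,356). All match the predictions. I'll refine the lever and the board from this picture.

Run:
```python
from h import *
import pickle
np.set_printoptions(precision=4,suppress=True)
c=pickle.load(open('w1.pkl','rb'))
W=lambda X,Y,z:pt(c,(X+.5)/1.25-.5,(Y+.5)/1.25-.5,z)
print('lever ends',W(399.5,193,.016),W(400,285,.022),'ring',W(217,313,.024),'cap',W(404,357,.032))
print('board jn',W(642,180,.005),W(708,142,.005),'expect',[.5239-.0475*np.sin(np.radians(5.17))*s for s in(-1,1)],[.1952+s*.0473 for s in(-1,1)])
print('corner BR',W(587,306,.005))
```

```text
lever ends [ 0.4596 -0.072   0.016 ] [ 0.5306 -0.1013  0.022 ] ring [ 0.4925 -0.2731  0.024 ] cap [ 0.5923 -0.1234  0.032 ]
board jn [0.5301 0.1444 0.005 ] [0.5201 0.2414 0.005 ] expect [np.float64(0.5281802783874415), np.float64(0.5196197216125585)] [0.1479, 0.24250000000000002]
corner BR [0.6304 0.0559 0.005 ]
```

Emit:
move_arm(
  plan=[2, -4, -45, 0, 0, 0, 60, 2.5, -4.4, -45, 0, 0, 0, 60, 0, 0, -45, 0, 0, 0, 60, 0, 0, -25, 0, 0, 0, 60, 0, 0, -15, 0, 0, 0, 60, 0, 0, 0, 0, 0, 0, 15, 0, 0, 0, 0, 0, 0, 15, 0, 0, 0, 0, 0, 0, 15, 0, 0, 0, 0, 0, 0, 15, 0, 0, 0, 0, 0, 0, 15],
  newtons=50,
)

```text
time: 3.2
eef_pos: [0.4959, -0.0842, 0.0078]
tcp_rot: [0.194, 0.981, 0.0, 0.001]
contact_force: [0.5, 2.3, 4.5]
opening: 0.213
finger_force: 51.3
```

Emit:
move_arm(
  plan=[0, 0, 40, 0, 0, 0, 15, 0, 0, 40, 0, 0, 0, 15, 0, 0, 20, 0, 0, 0, 15, 16.8, 37.8, 0, 0, 0, 5.52, 15, 16.8, 37.8, 0, 0, 0, 5.52, 16.8, 16.8, 37.8, 0, 0, 0, 5.52, 15, 16.8, 37.8, 0, 0, 0, 5.52, 15, 16.8, 37.8, 0, 0, 0, 5.52, 15, 0, 0, -30, 0, 0, 0, 15, 0, 0, -30, 0, 0, 0, 15, 0, 0, -20, 0, 0, 0, 15, 0, 0, 0, 0, 0, 0, 15],
)

```text
time: 4.4
eef_pos: [0.5755, 0.1048, 0.0227]
tcp_rot: [-0.045, 0.999, 0.0, -0.004]
contact_force: [0.1, -0.4, -0.4]
opening: 0.216
finger_force: 50.7
```

Emit:
move_arm(
  plan=[4.5, 0, -5, 0, 0, 0, 15, 0, 0, -4, 0, 0, 0, 15, 0, 0, -2, 0, 0, 0, 15, 0, 0, 0, 0, 0, 0, 15],
)

```text
time: 4.8
eef_pos: [0.5836, 0.1047, 0.0159]
tcp_rot: [-0.045, 0.999, -0.0, 0.0]
contact_force: [-0.5, -0.1, -0.6]
opening: 0.216
finger_force: 50.7
```

Emit:
move_arm(
  plan=[-3, 0, -2, 0, 0, 0, 15, 0, 0, 0, 0, 0, 0, 15, 0, 0, 0, 0, 0, 0, 15],
)

```text
time: 5.1
eef_pos: [0.5801, 0.1048, 0.0134]
tcp_rot: [-0.045, 0.999, -0.0, 0.0]
contact_force: [-0.9, -0.8, -0.2]
opening: 0.215
finger_force: 50.7
```

Emit:
move_arm(
  plan=[0, 0, -2, 0, 0, 0, 15, 0, 0, 0, 0, 0, 0, 15],
)

```text
time: 5.3
eef_pos: [0.5801, 0.1048, 0.0111]
tcp_rot: [-0.045, 0.999, 0.0, -0.0]
contact_force: [-0.1, -0.9, -0.2]
opening: 0.213
finger_force: 50.7
```

Emit:
move_arm(
  plan=[0, 0, -2, 0, 0, 0, 15, 0, 0, 0, 0, 0, 0, 15],
)

```text
time: 5.5
eef_pos: [0.5801, 0.1048, 0.009]
tcp_rot: [-0.045, 0.999, 0.0, -0.0]
contact_force: [-0.5, 0.0, -0.8]
opening: 0.212
finger_force: 50.7
```

Emit:
move_arm(
  plan=[0, 0, -1.5, 0, 0, 0, 15, 0, 0, 0, 0, 0, 0, 15],
)

```text
time: 5.7
eef_pos: [0.5802, 0.1048, 0.0089]
tcp_rot: [-0.045, 0.999, -0.0, -0.001]
contact_force: [-3.6, -0.2, 5.5]
opening: 0.211
finger_force: 51.4
```

Emit:
move_arm(
  plan=[0, 0, 1, 0, 0, 0, 45, 0, 0, 0, 0, 0, 0, 45, 0, 0, 0, 0, 0, 0, 45, 0, 0, 40, 0, 0, 0, 45, 0, 0, 45, 0, 0, 0, 45, 0, 0, 35, 0, 0, 0, 70],
)

```text
time: 6.3
eef_pos: [0.5808, 0.1048, 0.131]
tcp_rot: [-0.045, 0.999, -0.0, 0.001]
contact_force: [0.7, -0.2, 0.1]
opening: 0.683
finger_force: 0.0
```

Emit:
move_arm(
  plan=[1.9, -41.9, 0, 0, 0, -7.9, 70, 1.9, -41.9, 0, 0, 0, -7.9, 70, 1.9, -41.9, 0, 0, 0, -7.9, 70, 1.9, -41.9, 0, 0, 0, -7.9, 70, 1.9, -41.9, 0, 0, 0, -7.9, 70, 1.9, -41.9, 0, 0, 0, -7.9, 70, 1.9, -41.9, 0, 0, 0, -7.9, 70, 1.9, -41.9, 0, 0, 0, -7.9, 70, 0, 0, 0, 0, 0, 0, 70, 0, 0, 0, 0, 0, 0, 70],
)

```text
time: 7.3
eef_pos: [0.5951, -0.2313, 0.1284]
tcp_rot: [0.485, 0.874, 0.0, -0.0]
contact_force: [0.5, 0.7, 0.2]
opening: 0.822
finger_force: 0.0
```

Run:
```python
from h import *
import pickle
c=look('wrist');pickle.dump(c,open('w2.pkl','wb'));save(c,'w2.png',s=1.25);print(c['state']['eef_pos'],c['state']['tcp_rot'])
for n,p in dict(cap=(.5945,-.122,.033),gauge=(.595,-.230,.027),ring=(.4935,-.273,.025),spare=(.496,-.184,.05),lever=(.58,.105,.019)).items(): print(n,np.round(np.array(px(c,p))*1.25))
```

```text
[ 0.59511465 -0.23125974  0.12837518] [ 4.85410511e-01  8.74286250e-01  1.90984558e-04 -3.89223321e-04]
cap [503. 109.]
gauge [410. 248.]
ring [252. 224.]
spare [306. 108.]
lever [ 619. -109.]
```

View pics/w2.png

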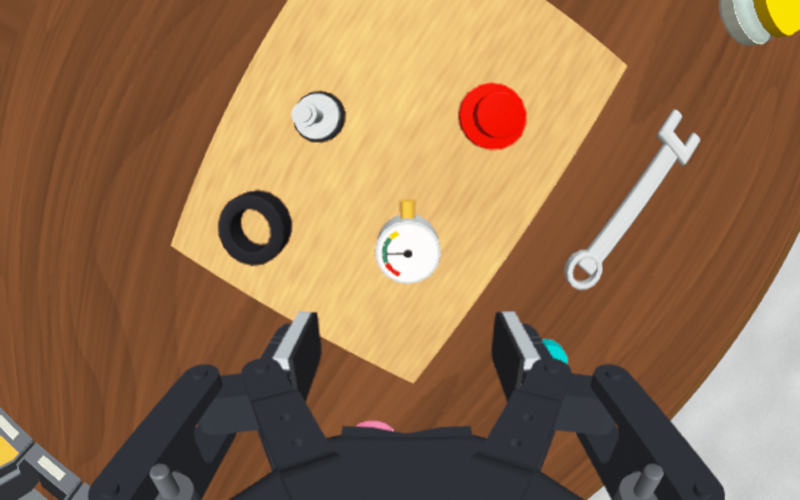

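The gauge is at (408,253), about 3 mm off the estimate, with the connector square to the fingers. I'll pick it now.

Emit:
move_arm(
  plan=[1.5, -1.5, -45, 0, 0, 0, 70, 0, 0, -45, 0, 0, 0, 70, 0, 0, -20, 0, 0, 0, 70, 0, 0, -10, 0, 0, 0, 70, 0, 0, 0, 0, 0, 0, 35, 0, 0, 0, 0, 0, 0, 35, 0, 0, 0, 0, 0, 0, 35, 0, 0, 0, 0, 0, 0, 35, 0, 0, 0, 0, 0, 0, 35],
)

```text
time: 8.25
eef_pos: [0.598, -0.2324, 0.0105]
tcp_rot: [0.485, 0.875, 0.0, 0.001]
contact_force: [0.3, 0.7, 2.7]
opening: 0.489
finger_force: 51.2
```

Run:
```python
from h import *
import pickle
np.set_printoptions(precision=4,suppress=True)
c=pickle.load(open('w2.pkl','rb'))
W=lambda X,Y,z:pt(c,(X+.5)/1.25-.5,(Y+.5)/1.25-.5,z)
print('gauge',W(408,253,.027),'ring bore',W(256,226,.025),'ring outer',W(255,228,.020),'cap grip',W(501,112,.033),'disc',W(493,116,.015))
```

```text
gauge [ 0.5954 -0.2334  0.027 ] ring bore [ 0.4966 -0.2729  0.025 ] ring outer [ 0.4955 -0.2767  0.02  ] cap grip [ 0.5947 -0.1243  0.033 ] disc [ 0.5948 -0.1264  0.015 ]
```

Emit:
move_arm(
  plan=[0, 0, 40, 0, 0, 0, 35, 0, 0, 45, 0, 0, 0, 35, -12.1, 42.3, 15, 0, 0, 0, 35, -12.1, 42.3, 0, 0, 0, 0, 35, -12.1, 42.3, 0, 0, 0, 0, 35, -12.1, 42.3, 0, 0, 0, 0, 35, -12.1, 42.3, 0, 0, 0, 0, 35, -12.1, 42.3, 0, 0, 0, 0, 35, -12.1, 42.3, 0, 0, 0, 0, 35, -12.1, 42.3, 0, 0, 0, 0, 35, -12.1, 42.3, 0, 0, 0, 0, 35, -12.1, 42.3, 0, 0, 0, 0, 35],
)

```text
time: 9.45
eef_pos: [0.4753, 0.1926, 0.1093]
tcp_rot: [0.485, 0.874, 0.0, 0.0]
contact_force: [0.1, -0.1, -0.6]
opening: 0.492
finger_force: 51.1
```

Emit:
move_arm(
  plan=[0, 0, -30, 0, 0, 0, 35, 0, 0, -30, 0, 0, 0, 35, 0, 0, -20, 0, 0, 0, 35, 0, 0, -10, 0, 0, 0, 35, 0, 0, 0, 0, 0, 0, 35, 0, 0, 0, 0, 0, 0, 35],
)

```text
time: 10.05
eef_pos: [0.4768, 0.1911, 0.0197]
tcp_rot: [0.485, 0.875, 0.0, 0.001]
contact_force: [0.3, 0.6, -0.6]
opening: 0.491
finger_force: 51.1
```

Emit:
move_arm(
  plan=[0, 0, -4, 0, 0, 0, 35, 0, 0, -2, 0, 0, 0, 35, 0, 0, 0, 0, 0, 0, 35, 0, 0, 0, 0, 0, 0, 35],
)

```text
time: 10.45
eef_pos: [0.4761, 0.1911, 0.0131]
tcp_rot: [0.485, 0.875, 0.0, 0.0]
contact_force: [-0.2, 0.4, 0.1]
opening: 0.495
finger_force: 51.1
```

Emit:
move_arm(
  plan=[0, 0, -2, 0, 0, 0, 35, 0, 0, 0, 0, 0, 0, 35],
)

```text
time: 10.65
eef_pos: [0.4764, 0.1912, 0.0114]
tcp_rot: [0.485, 0.875, 0.0, 0.0]
contact_force: [-1.2, -0.7, 3.4]
opening: 0.494
finger_force: 51.5
```

Emit:
move_arm(
  plan=[0, 0, 1, 0, 0, 0, 65, 0, 0, 0, 0, 0, 0, 65, 0, 0, 0, 0, 0, 0, 65, 0, 0, 45, 0, 0, 0, 65, 0, 0, 45, 0, 0, 0, 72, 2, -46.5, 10, 0, 0, 0, 72, 2, -46.5, 0, 0, 0, 0, 72, 2, -46.5, 0, 0, 0, 0, 72, 2, -46.5, 0, 0, 0, 0, 72, 2, -46.5, 0, 0, 0, 0, 72, 2, -46.5, 0, 0, 0, 0, 72],
)

```text
time: 11.75
eef_pos: [0.4877, -0.0897, 0.1119]
tcp_rot: [0.485, 0.875, 0.0, 0.0]
contact_force: [0.9, 0.1, -0.2]
opening: 0.846
finger_force: 0.0
```

Emit:
move_arm(
  plan=[2, -46.5, 0, 0, 0, 0, 72, 2, -46.5, 0, 0, 0, 0, 72, 2, -46.5, 0, 0, 0, 0, 72, 2, -46.5, 0, 0, 0, 0, 72, 0, 0, 0, 0, 0, 0, 72, 0, 0, 0, 0, 0, 0, 72],
)

```text
time: 12.35
eef_pos: [0.4956, -0.2746, 0.1114]
tcp_rot: [0.486, 0.874, 0.0, -0.0]
contact_force: [-0.9, 0.0, -0.6]
opening: 0.845
finger_force: 0.0
```

Run:
```python
from h import *
import pickle
np.set_printoptions(precision=4,suppress=True)
c=look('wrist');pickle.dump(c,open('w3.pkl','wb'));save(c,'w3.png',s=1.25);print(c['state']['eef_pos'],c['state']['opening'])
print(np.array(px(c,(.4955,-.2745,.025)))*1.25)
```

```text
[ 0.4956 -0.2746  0.1114] 0.8449715171374513
[409.4005 256.8998]
```

View pics/w3.png

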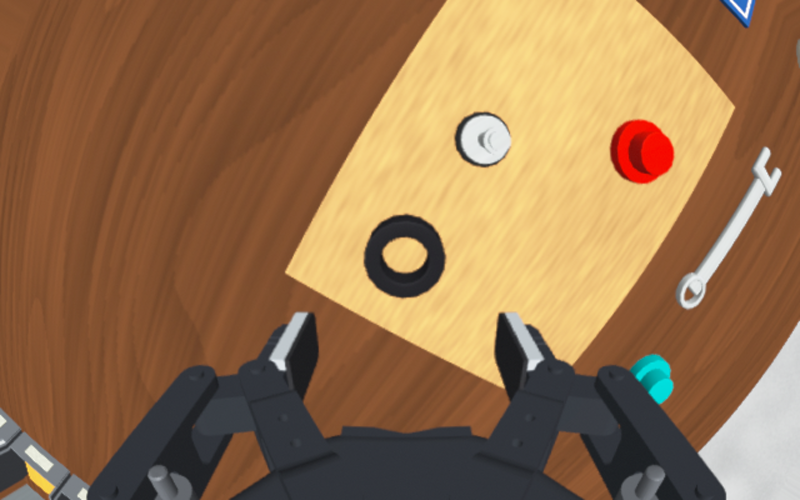

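The ring centre is at (404,256), 3 mm off along the closing line, so I'll correct for that and pick.

Emit:
move_arm(
  plan=[-2.5, -1.5, -40, 0, 0, 0, 72, 0, 0, -38, 0, 0, 0, 72, 0, 0, -15, 0, 0, 0, 72, 0, 0, -10, 0, 0, 0, 72, 0, 0, 0, 0, 0, 0, 42, 0, 0, 0, 0, 0, 0, 42, 0, 0, 0, 0, 0, 0, 42, 0, 0, 0, 0, 0, 0, 42, 0, 0, 0, 0, 0, 0, 42],
)

```text
time: 13.3
eef_pos: [0.4941, -0.276, 0.01]
tcp_rot: [0.485, 0.875, -0.0, 0.001]
contact_force: [0.7, 0.5, 2.1]
opening: 0.592
finger_force: 52.1
```

Emit:
move_arm(
  plan=[0, 0, 40, 0, 0, 0, 42, 0, 0, 45, 0, 0, 0, 42, 5.7, 45, 15, 0, 0, 0, 42, 5.7, 47.5, 0, 0, 0, 0, 42, 5.7, 47.5, 0, 0, 0, 0, 42, 5.7, 47.5, 0, 0, 0, 0, 42, 5.7, 47.5, 0, 0, 0, 0, 42, 5.7, 47.5, 0, 0, 0, 0, 42, 5.7, 47.5, 0, 0, 0, 0, 42, 5.7, 47.5, 0, 0, 0, 0, 42, 5.7, 47.5, 0, 0, 0, 0, 42, 5.7, 47.5, 0, 0, 0, 0, 42],
)

```text
time: 14.5
eef_pos: [0.5504, 0.199, 0.1091]
tcp_rot: [0.485, 0.875, 0.0, 0.0]
contact_force: [0.9, -0.3, -0.7]
opening: 0.589
finger_force: 52.5
```

Emit:
move_arm(
  plan=[5.7, 47.5, 0, 0, 0, 0, 42, 5.7, 47.5, 0, 0, 0, 0, 42, 0, 0, 0, 0, 0, 0, 42, 0, 0, 0, 0, 0, 0, 42],
)

```text
time: 14.9
eef_pos: [0.5615, 0.293, 0.1086]
tcp_rot: [0.484, 0.875, -0.0, -0.0]
contact_force: [0.0, -0.4, -0.6]
opening: 0.585
finger_force: 52.5
```

Descend to about 11 mm (contact expected near there).

Emit:
move_arm(
  plan=[1.2, 1, -35, 0, 0, 0, 42, 0, 0, -35, 0, 0, 0, 42, 0, 0, -17, 0, 0, 0, 42, 0, 0, -7, 0, 0, 0, 42, 0, 0, -1, 0, 0, 0, 42, 0, 0, 0, 0, 0, 0, 42, 0, 0, 0, 0, 0, 0, 42],
)

```text
time: 15.6
eef_pos: [0.5645, 0.2934, 0.0159]
tcp_rot: [0.485, 0.875, 0.001, 0.001]
contact_force: [0.4, 0.7, -0.0]
opening: 0.587
finger_force: 52.5
```

Emit:
move_arm(
  plan=[0, 0, -1.5, 0, 0, 0, 42, 0, 0, 0, 0, 0, 0, 42],
)

```text
time: 15.8
eef_pos: [0.5635, 0.2933, 0.0131]
tcp_rot: [0.485, 0.875, 0.0, 0.0]
contact_force: [0.2, -0.3, -2.1]
opening: 0.587
finger_force: 52.5
```

Emit:
move_arm(
  plan=[0, 0, -2, 0, 0, 0, 42, 0, 0, 0, 0, 0, 0, 42],
)

```text
time: 16.0
eef_pos: [0.5635, 0.2933, 0.011]
tcp_rot: [0.485, 0.875, 0.0, 0.0]
contact_force: [-0.9, -1.6, 1.8]
opening: 0.587
finger_force: 52.8
```

Emit:
move_arm(
  plan=[0, 0, 0.5, 0, 0, 0, 72, 0, 0, 0, 0, 0, 0, 72, 0, 0, 0, 0, 0, 0, 72, 0, 0, 45, 0, 0, 0, 72, 0, 0, 45, 0, 0, 0, 60, 3.4, -46.4, 10, 0, 0, 0, 60, 3.4, -46.4, 0, 0, 0, 0, 60, 3.4, -46.4, 0, 0, 0, 0, 60, 3.4, -46.4, 0, 0, 0, 0, 60, 3.4, -46.4, 0, 0, 0, 0, 60],
)

```text
time: 17.0
eef_pos: [0.5799, 0.0594, 0.1109]
tcp_rot: [0.485, 0.875, 0.0, 0.0]
contact_force: [0.4, 0.0, 0.8]
opening: 0.703
finger_force: 0.0
```

Emit:
move_arm(
  plan=[3.4, -46.4, 0, 0, 0, 0, 60, 3.4, -46.4, 0, 0, 0, 0, 60, 3.4, -46.4, 0, 0, 0, 0, 60, 3.4, -46.4, 0, 0, 0, 0, 60, 0, 0, 0, 0, 0, 0, 60, 0, 0, 0, 0, 0, 0, 60],
)

```text
time: 17.6
eef_pos: [0.5934, -0.1255, 0.1106]
tcp_rot: [0.486, 0.874, 0.0, -0.0]
contact_force: [-0.2, 0.2, -0.7]
opening: 0.7
finger_force: 0.0
```

Run:
```python
from h import *
import pickle
np.set_printoptions(precision=4,suppress=True)
c=look('wrist');print(c['state']['eef_pos'],c['state']['opening'])
h=cv2.cvtColor(c['color'],cv2.COLOR_RGB2HSV); m=((h[...,1]>180)&((h[...,0]<6)|(h[...,0]>174))&(h[...,2]>60)).astype(np.uint8)
n,l,s,ce=cv2.connectedComponentsWithStats(m); print(s[1:][s[1:,4]>200],ce[1:][s[1:,4]>200])
print(px(c,(.5946,-.1245,.033)),px(c,(.5946,-.1245,.015)))
save(c,'w4.png',(220,100,440,300),3.5)
t=look('top');pickle.dump(t,open('t4.pkl','wb'));save(t,'t4.png',(170,150,300,260),6)
```

```text
[ 0.5934 -0.1255  0.1106] 0.7003526692455101
[[ 118   22   36   36  968]
 [ 301  175   56   55 2379]] [[135.5723  39.3957]
 [328.6301 202.1467]]
(np.float64(329.59160609630146), np.float64(209.04932656528823)) (np.float64(329.280366384311), np.float64(201.85947791768837))
```

View pics/w4.png

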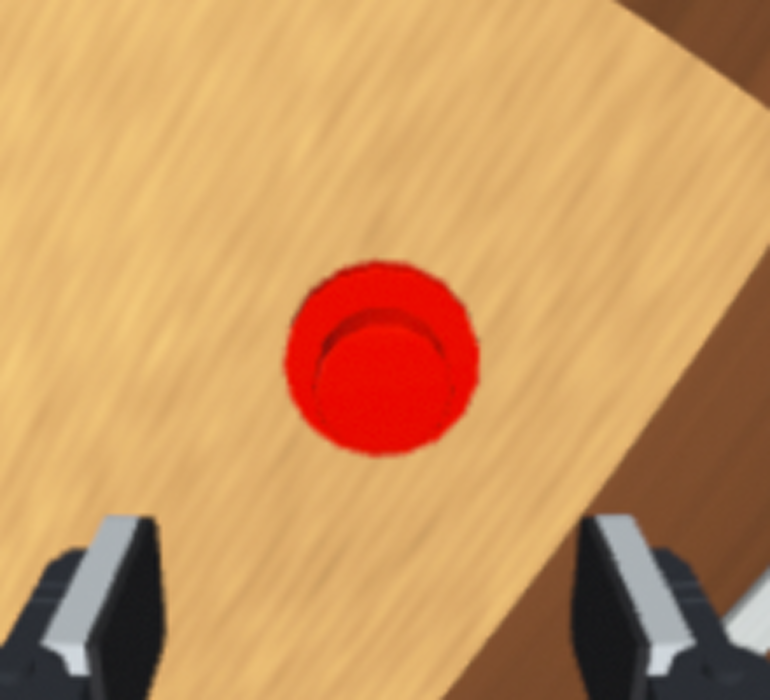

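View pics/t4.png

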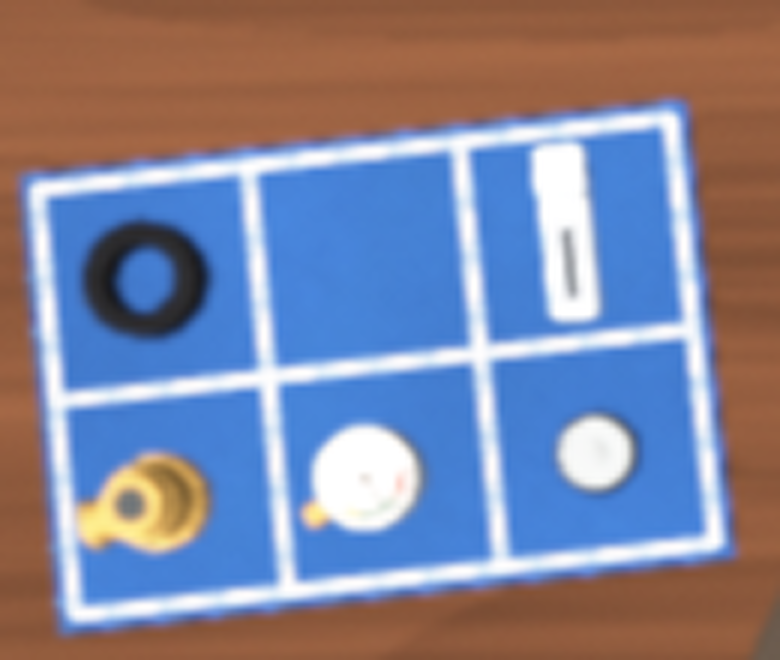

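The ring, gauge and lever sit centred in their squares. The cap is at crop (381,357), matching the estimate (0.5946, -0.1245), and its grip is directly ahead of the fingers.

Emit:
move_arm(
  plan=[1, 1, -40, 0, 0, 0, 60, 0, 0, -33, 0, 0, 0, 60, 0, 0, -13, 0, 0, 0, 60, 0, 0, -6, 0, 0, 0, 60, 0, 0, 0, 0, 0, 0, 22, 0, 0, 0, 0, 0, 0, 22, 0, 0, 0, 0, 0, 0, 22, 0, 0, 0, 0, 0, 0, 22, 0, 0, 0, 0, 0, 0, 22],
  newtons=35,
)

```text
time: 18.6
eef_pos: [0.5961, -0.1239, 0.0208]
tcp_rot: [0.485, 0.875, 0.0, 0.002]
contact_force: [0.9, 0.2, 6.7]
opening: 0.332
finger_force: 35.0
```

Emit:
move_arm(
  plan=[0, 0, 40, 0, 0, 0, 22, 0, 0, 45, 0, 0, 0, 22, -3.6, 46.3, 15, 0, 0, 0, 22, -3.6, 46.3, 0, 0, 0, 0, 22, -3.6, 46.3, 0, 0, 0, 0, 22, -3.6, 46.3, 0, 0, 0, 0, 22, -3.6, 46.3, 0, 0, 0, 0, 22, -3.6, 46.3, 0, 0, 0, 0, 22, -3.6, 46.3, 0, 0, 0, 0, 22, -3.6, 46.3, 0, 0, 0, 0, 22, -3.6, 46.3, 0, 0, 0, 0, 22, 0, 0, 0, 0, 0, 0, 22],
)

```text
time: 19.8
eef_pos: [0.5608, 0.298, 0.1187]
tcp_rot: [0.482, 0.876, 0.001, -0.0]
contact_force: [0.2, -0.7, 0.4]
opening: 0.332
finger_force: 34.7
```

Emit:
move_arm(
  plan=[0, 0, -35, 0, 0, 0, 22, 0, 0, -25, 0, 0, 0, 22, 0, 0, 0, 0, 0, 0, 22, 0, 0, 0, 0, 0, 0, 22],
)

```text
time: 20.2
eef_pos: [0.5621, 0.2925, 0.0585]
tcp_rot: [0.485, 0.874, -0.001, -0.0]
contact_force: [-0.5, -0.2, 0.5]
opening: 0.332
finger_force: 34.7
```

Emit:
move_arm(
  plan=[1.2, 0.8, -6, 0, 0, 0, 22, 0, 0, -4, 0, 0, 0, 22, 0, 0, 0, 0, 0, 0, 22, 0, 0, 0, 0, 0, 0, 22],
)

```text
time: 20.6
eef_pos: [0.5637, 0.294, 0.0493]
tcp_rot: [0.485, 0.875, 0.0, 0.0]
contact_force: [-0.1, 0.3, -0.4]
opening: 0.333
finger_force: 34.7
```

Emit:
move_arm(
  plan=[0, 0, -2, 0, 0, 0, 22, 0, 0, 0, 0, 0, 0, 22],
)

```text
time: 20.8
eef_pos: [0.5634, 0.294, 0.0468]
tcp_rot: [0.485, 0.875, -0.0, -0.0]
contact_force: [-0.5, -0.2, -0.3]
opening: 0.334
finger_force: 34.7
```

Emit:
move_arm(
  plan=[0, 0, -1.5, 0, 0, 0, 22, 0, 0, 0, 0, 0, 0, 22],
)

```text
time: 21.0
eef_pos: [0.5633, 0.294, 0.0451]
tcp_rot: [0.485, 0.875, -0.0, -0.0]
contact_force: [-1.2, 0.5, -0.7]
opening: 0.33
finger_force: 34.7
```

Emit:
move_arm(
  plan=[0, 0, -1.5, 0, 0, 0, 22, 0, 0, 0, 0, 0, 0, 22],
)

```text
time: 21.2
eef_pos: [0.5636, 0.2941, 0.0439]
tcp_rot: [0.485, 0.875, 0.0, 0.0]
contact_force: [0.1, 0.2, 1.6]
opening: 0.332
finger_force: 34.7
```

Emit:
move_arm(
  plan=[0, 0, -1, 0, 0, 0, 22, 0, 0, 0, 0, 0, 0, 22],
)

```text
time: 21.4
eef_pos: [0.5636, 0.2941, 0.0439]
tcp_rot: [0.485, 0.875, -0.0, -0.0]
contact_force: [-2.1, -0.3, 4.3]
opening: 0.329
finger_force: 35.2
```

Contact at the expected height, so I'll release, rise clear and check.

Emit:
move_arm(
  plan=[0, 0, 1, 0, 0, 0, 55, 0, 0, 0, 0, 0, 0, 55, 0, 0, 0, 0, 0, 0, 55, 0, 0, 40, 0, 0, 0, 55, 0, 0, 45, 0, 0, 0, 55, 0, 0, 45, 0, 0, 0, 55, 10, 45, 10, 0, 0, 0, 55, 10, 45, 0, 0, 0, 0, 55, 10, 45, 0, 0, 0, 0, 55, 10, 45, 0, 0, 0, 0, 55, 0, 0, 0, 0, 0, 0, 55, 0, 0, 0, 0, 0, 0, 55],
)

```text
time: 22.6
eef_pos: [0.6029, 0.4747, 0.1822]
tcp_rot: [0.484, 0.875, -0.001, -0.0]
contact_force: [0.9, -0.7, 0.1]
opening: 0.645
finger_force: 0.0
```

Run:
```python
from h import *
import pickle
np.set_printoptions(precision=4,suppress=True)
t=look('top');s=look('scene');pickle.dump((t,s),open('d5.pkl','wb'))
a=[c['color'][...,::-1] for c in(t,s)]
u,v=map(int,px(s,(.53,.19,.02)))
A=cv2.resize(a[0][150:260,170:300],(709,600),interpolation=3)[:, :];A=cv2.resize(A,(390,330))
B=cv2.resize(a[1][v-55:v+55,u-65:u+65],(390,330),interpolation=3)
cv2.imwrite('pics/end.png',np.hstack([A,B]))
h=cv2.cvtColor(t['color'],cv2.COLOR_RGB2HSV); m=((h[...,1]>150)&((h[...,0]<6)|(h[...,0]>174))&(h[...,2]>80)).astype(np.uint8)
m[:, :170]=0; m[:,440:]=0
n,l,st,ce=cv2.connectedComponentsWithStats(m)
for k in range(1,n):
    if st[k,4]>50: print(st[k],ce[k],pt(t,*ce[k],.041))
print('ring exp',px(t,(.5635,.2935,.027)))
```

```text
[183 188  18  17 251] [191.6972 195.9442] [0.5621 0.2918 0.041 ]
[332 261  14  13 148] [338.2162 267.1419] [ 0.3737 -0.0834  0.041 ]
ring exp (np.float64(192.74009921345467), np.float64(195.71794899814427))
```

View pics/end.png

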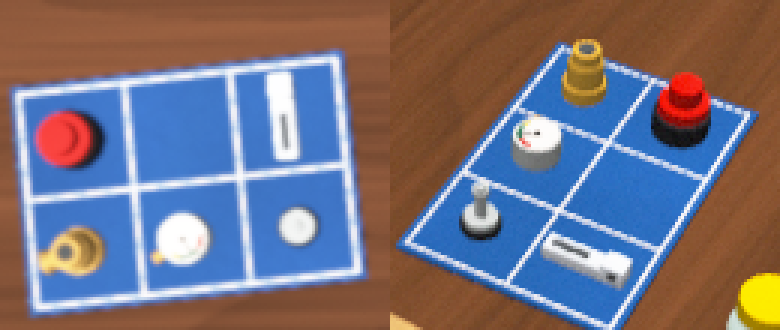

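The end view shows all parts in place: the cap sits upright on the ring (within about 2 mm), the gauge is dial up, the lever is aligned with the board's lines, and the valve and stem are untouched. Handing in.

```bash
python3 -c "
from plant import order
print(order.sign_off())"
```

```text
the job is handed in; nothing more can be done
None
```

The valve kit is complete and handed in after about 23 s of robot time: gauge, ring with the cap on top, and lever are each centred in their squares, though the sign-off did not report a verdict.

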